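# Push a bush through the sprung flap of the bush magazine

## Robot

A 6-joint arm with a two-finger parallel gripper is mounted at the origin on the work surface. World frame = base frame: x ahead of the robot, y to its left, z up, the work surface at z = 0. Lengths are in m, angles in rad, forces in N, time in s.
With the tool pointing down it reaches from about 0.25 to 0.725 m from the base axis. Payload 4 kg.
Tool frame: the origin (TCP) lies midway between the tips of the shut fingers; the grasp point (between the pads) lies 19 mm behind it; z points along the fingers, y is the line along which they close (so a half turn about z gives the same grasp; the last joint's range is limited). The gripper opens to 85 mm and grips with 20 to 120 N. Pads are 22 mm wide; open, the fingers measure 114 mm over their backs; the gripper's body (76 mm by 85 mm) begins 54 mm behind the grasp point. The pads swing forward as they close: fully open they stand 13 mm farther back than shut.
Start: joints at [1.132, 0.241, 0.005, 1.335, 0, 1.571], TCP at [0.212, 0.453, 0.231] pointing down, gripper open.
Joint ranges: [-2.72, 2.72], [-1.05, 1.87], [-1.09, 1.28], [-1.99, 2.15], [-1.42, 1.44], [-3.14, 3.14]. Speed limits (rad/s): [2.79, 2.79, 3.14, 3.14, 3.14, 3.14].

## Interface

Orientations are given as a unit quaternion [x, y, z, w].
In Python, from workcell import bot gives the robot as it stands. The module is installed in compiled form; this text tells all that it offers.
- The arm moves only by the tool drive_tool, never from a script. Its arguments are lists of equal length, an entry for each row: "slide": the shift along the tool's x, y, z scaled (see below), a list of three; "rotation": the turn, a rotation vector about the tool's x, y, z scaled (see below), a list of three. A call has exactly 8 rows; each row is the pose to reach, as a shift and turn from the pose commanded when the call began, along the tool's axes at that moment; what a row does not reach only later rows make up. The controller multiplies each number of a shift by 250 mm and each number of a turn by 0.5 rad. A row lasts 1/8 s, in which the tool goes at most 62.5 mm and 10.7 degrees, less where a joint would pass 70% of its speed; a pose out of reach is approached as far as the arm can. A call with a number of a shift or a turn outside -1 to 1 is refused whole. A call with a gripper value outside its range is refused whole. "gripper" is the opening, from 0 (shut) to 1 (fully open), set as the call begins (left out, the last holds). The fingers move at their own pace and stop on an object; the grip force is fixed at half the most. Time passes only in rows, so rows that repeat a pose let the fingers close, or fill a call up. It gives the time, the measured TCP pose, the force, the opening and the grip force at its end, in the units of the state.
- bot.get_obs(): the state, without advancing time (a new reading comes with each control period).
- bot.camera(name): name is "scene" or "top" or "wrist"; returns a dict with "image" (400x640x3 uint8, red, green, blue), "z_map" (400x640 float32, m along the optical axis (not along the pixel's ray), 0 where there is no reading), "camera_matrix" (3x3 intrinsics, pixels), "xyz" and "orientation" of the camera in the world. Camera axes: x right, y up, looking along -z (the intrinsics and any distortion apply to the point x, -y, -z); pixel columns grow to the right and rows downward; lengths in m; the calibration is good to about 2 mm. A picture is of the moment at which its call begins.
- bot.job_done(): hands the job in; it is judged then, once.
The state is a dict: "clock": time; "joint_pos": joint angles; "joint_vel": joint speeds; "tau": joint torques, N m; "eef_pos": TCP position; "tool_rot": TCP orientation; "ft_force": force on the tool from outside, world axes, zero at the start; "ft_torque": the same for the moment, N m; "grip_width": finger opening in m; "grasp_force": force on a finger pad.
Only numpy, scipy, OpenCV 4.12 (cv2) and the standard library are available. Lean on these libraries where they do the work, as an engineer would, in place of code of your own. Each camera call takes 0.05 s, during which the arm holds its last target. There are 200 camera calls.

## Task

Take the copper drift from its rest and with its nose push the bronze bush lying in the feed trough through the sprung flap of the magazine, on until you feel the sprung plate hidden at the back give a little, and hold it there for a moment; do not drive the plate onto its end stop. Then draw the drift out so that the flap swings shut behind the bush, lay the drift back in its rest as it was, and leave the other things on the counter where they are.

Things in the scene. Friction and masses are not known exactly. Their poses are not given: they have to be found in the camera images.
- hatch: Bush magazine, grey housing fixed to the counter, 260 long x 70 wide x 86 high. Origin at counter level under the flap's middle; x is the level push direction (into the housing), z up. Before the flap (x -80 to 0) an open feed trough: floor 24 above the counter, guide rails 14 high and 38 apart, front end open. Behind it a roofed chamber, same floor, 42 wide, 56 high inside.
- chamber (a point): Middle of the chamber floor, 87 behind the flap (hatch x = 87). In the chamber, unseen, a sprung plate stands across the lane: its face rests anywhere from hatch x = 86 to 136, differs each time, is not reported and must be felt. It starts to give at 4 N, stiffens 3 N per mm, meets its end stop at 4 mm and 16 N. Aim for 8 to 12 N on it (over 18 N harms it). It follows back as the drift leaves.
- flap (a joint): Steel swing flap, 38 wide, 46 long, 3 thick, hinged along its top edge 74 above the counter at hatch x = 0. Rad: 0 = hanging shut, grows as its lower edge swings inward, limit 1.5; opens inward only. A light spring shuts it (going through costs about 2 to 4 N, sliding of the bush included). It shuts only once the bush's rear end is 45 past it, and rests on the drift while that is in the mouth.
- bush_center (a point): Centre of the bronze bush to be pushed: a plain tube, 32 outer diameter, 16 bore, 40 long, about 0.2 kg, lying in the trough with its axis (x) along the push direction, centre 40 above the counter, 3 clear on each side.
- drift_grip (a point): Grip point of the copper drift, on its axis; x runs to its nose, z up as it lies. A square 22 x 22 handle from x = -75 to 30, then a round 22 shank to the flat nose at x = 215. 0.65 kg, centre of mass at x = 23. Lies level in its rest, axis 45 above the counter. Held here and pushing with its axis 40 above the counter, fingers stay in front of the trough.
- rest: Drift rest, dark steel, fixed to the counter. Origin at counter level under the grip point of the drift lying in it (within 3); x points to the drift's nose. Two posts (12 thick, 50 wide) at x = -42 and 115 carry the drift: seats 34 above the counter, between cheeks 30 apart that reach 46 high. Base plate between the posts 6 high, 70 wide.
- bush2_center (a point): Bystander: centre of a second bush, same size, lying on the counter.
- bush3_center (a point): Bystander: centre of a third bush, same size, lying on the counter.
- funnel: Bystander: steel funnel standing in the blue parts bin, 128 wide, 115 high, origin at its lower end.
- holder: Bystander: yellow plastic pad holder, 150 x 90 x 35, origin under its centre.
- weight: Bystander: square iron weight, 70 x 70 x 60, origin under its centre.
- pad: Bystander: brake pad lying flat, 110 x 46 x 15, origin under its centre.
Not all that is in view belongs to the job. Leave any grey or pink look-alike of the part that bears bush_center alone.

How it is judged:
By the outcome, as a careful person would: the job done as asked, in the order asked, and still so for the second after the job is handed in, with the robot touching nothing.
It also fails if it takes over 58 s, if anything falls off the work surface, if the arm or the gripper's body presses on something with over 40 N, if the wrist force passes 120 N, or if a joint passes its speed limit or range.

## Working session

There is one attempt and no reset: what is moved stays moved. The work goes in short steps, Python scripts to look and compute and a tool call to move; the robot and the scene stay as the last step left them, time stands still between calls to the robot, and variables do not carry over. Pictures are saved under pics/ and viewed, at most 10 in all, crops included, and the job is handed in when it is done.

Besides the shell and the picture viewer there is one more tool, called after ">>>" as name(argument=value, ...), one argument or row to a line, values as JSON. drive_tool: Moves the arm, as the interface text tells. Shifts and turns lie within -1 to 1; 1 stands for 250 mm of shift or 0.5 rad of turn. Its arguments: {"type":"object","properties":{"slide":{"type":"array","items":{"type":"array","items":{"type":"number"}}},"rotation":{"type":"array","items":{"type":"array","items":{"type":"number"}}},"gripper":{"type":"number"}},"required":["slide","rotation"]}

```bash
mkdir -p pics; cat > h.py <<'E'
import numpy as np, cv2
from workcell import bot
from scipy.spatial.transform import Rotation as R
def cam(n):
    c=bot.camera(n); c['R']=R.from_quat(c['orientation']).as_matrix(); return c
def save(c,f): cv2.imwrite('pics/'+f,c['image'][:,:,::-1])
def cloud(c):
    K=c['camera_matrix']; z=c['z_map']; v,u=np.mgrid[0:z.shape[0],0:z.shape[1]]
    p=np.stack([(u-K[0,2])/K[0,0]*z,-(v-K[1,2])/K[1,1]*z,-z],-1)
    return p@c['R'].T+np.array(c['xyz'])
def ray(c,u,v,h):
    K=c['camera_matrix']; d=c['R']@np.array([(u-K[0,2])/K[0,0],-(v-K[1,2])/K[1,1],-1]); o=np.array(c['xyz'])
    return o+d*(h-o[2])/d[2]
E
python3 - <<'E'
from h import *
import pickle
for n in ['top','scene']:
    c=cam(n); save(c,n+'0.png'); pickle.dump(c,open(n+'0.pkl','wb')); print(n,c['xyz'],c['orientation'],c['camera_matrix'].tolist(),[k for k in c])
print(bot.get_obs())
E
```

```text
top [0.45935702 0.05261757 1.65195381] [-0.0226573   0.02023827  0.71211881 -0.70140136] [[485.0051979857116, 0.0, 321.0444587936663], [0.0, 485.0051979857116, 193.3516135309247], [0.0, 0.0, 1.0]] ['image', 'z_map', 'camera_matrix', 'xyz', 'orientation', 'R']
scene [ 1.04292756 -0.34366504  0.93905954] [0.28107635 0.12095806 0.39318864 0.86704552] [[434.2615235414087, 0.0, 323.59664561516684], [0.0, 434.2615235414087, 203.91867756648904], [0.0, 0.0, 1.0]] ['image', 'z_map', 'camera_matrix', 'xyz', 'orientation', 'R']
{'clock': 0.1, 'joint_pos': array([ 1.13198809e+00,  2.41336575e-01,  3.88109887e-03,  1.33524122e+00,
       -1.10817288e-05,  1.57082264e+00]), 'joint_vel': array([-0.00072562, -0.00114069,  0.00412382, -0.00064647,  0.00026137,
       -0.00032286]), 'tau': array([ 8.66166573e-06, -3.73137009e+01,  2.53010309e+01,  1.08353456e-02,
        3.75676689e-05,  1.53519352e-05]), 'eef_pos': array([0.21219066, 0.45211046, 0.23051099]), 'tool_rot': array([ 2.17660803e-01,  9.76024012e-01, -9.28615137e-04, -2.01385677e-04]), 'ft_force': array([ 0.24717966, -0.00828672, -0.45983051]), 'ft_torque': array([-0.03958555, -0.00042311,  0.02007147]), 'grasp_force': 0.0, 'grip_width': 0.08539157801377037}
```

View pics/top0.png

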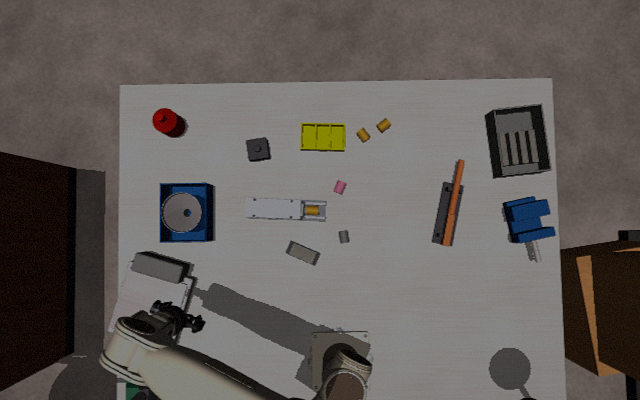

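View pics/scene0.png

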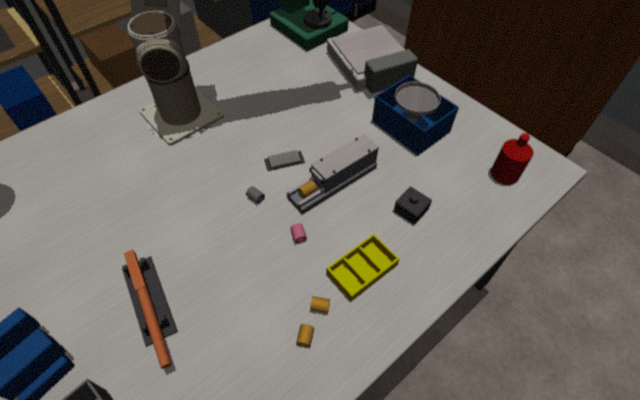

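The top view (world +x is up, +y is left) shows the magazine at about (246–326, 210) with its trough at the right end and the bronze bush at (312, 211), so the push runs left. The orange drift lies from (446, 245), the handle, to (461, 160), the nose. The scene view agrees, with the drift from (130, 255) to (165, 362). The pink and grey look-alikes are at (340, 187) and (344, 237).

```bash
python3 - <<'E'
from h import *
import pickle
def rect(P,l):
    (cx,cy),(w,h),a=cv2.minAreaRect((P[:,:2]*1000).astype(np.float32)); b=cv2.boxPoints(((cx,cy),(w,h),a))
    e=max([b[1]-b[0],b[2]-b[1]],key=np.linalg.norm); print(l,'c',np.round([cx,cy],1),'size',np.round([w,h],1),'dir',round(np.degrees(np.arctan2(e[1],e[0]))%180,2),'z',np.round(np.percentile(P[:,2],[2,50,98])*1000,1),len(P))
for n in ['top','scene']:
    c=pickle.load(open(n+'0.pkl','rb')); P=cloud(c); hsv=cv2.cvtColor(c['image'],cv2.COLOR_RGB2HSV)
    H,S,V=[hsv[...,i].astype(int) for i in range(3)]
    print(n, 'z table',np.median(P[250:300,380:420,2]) if n=='top' else '')
    # orange drift
    m=((H<13)&(S>140)&(V>70)&(P[...,2]>.035)&(P[...,2]<.08)&(P[...,1]<-.1))
    k,lab,st,_=cv2.connectedComponentsWithStats(m.astype(np.uint8)); i=1+np.argmax(st[1:,4]); m=lab==i
    rect(P[m],'drift')
    # centreline fit with top points
    Q=P[m]; 
    d=np.linalg.svd(Q[:,:2]-Q[:,:2].mean(0),full_matrices=False)[2][0]; d*=np.sign(d[0]); nrm=np.array([-d[1],d[0]])
    s=(Q[:,:2]-Q[:,:2].mean(0))@d; t=(Q[:,:2]-Q[:,:2].mean(0))@nrm
    print(' mean',Q.mean(0),'dir',d,np.degrees(np.arctan2(d[1],d[0])),'s',s.min(),s.max())
    for a in np.arange(s.min(),s.max(),.03):
        w=(s>=a)&(s<a+.03); print('  s%.3f t%.1f..%.1f z%.1f/%.1f'%(a,t[w].min()*1e3,t[w].max()*1e3,np.median(Q[w,2])*1e3,Q[w,2].max()*1e3))
    # bronze bushes
    m=((H>=13)&(H<24)&(S>120)&(V>70)&(P[...,2]>.005)&(P[...,2]<.1)&(P[...,0]>.2)&(P[...,1]<.4)).astype(np.uint8)
    k,lab,st,_=cv2.connectedComponentsWithStats(m)
    for i in range(1,k):
        if 40<st[i,4]<2000: rect(P[lab==i],'bush px%s'%st[i,:4])
    # housing roof
    m=((P[...,2]>.078)&(P[...,2]<.094)&(P[...,0]>.3)&(P[...,0]<.7)&(P[...,1]>-.05)&(P[...,1]<.33)&(S<60)).astype(np.uint8)
    k,lab,st,_=cv2.connectedComponentsWithStats(m)
    for i in range(1,k):
        if st[i,4]>150: rect(P[lab==i],'roof px%s'%st[i,:4])
    m=((P[...,2]>.030)&(P[...,2]<.094)&(P[...,0]>.4)&(P[...,0]<.65)&(P[...,1]>-.05)&(P[...,1]<.33)&(S<60)).astype(np.uint8)
    k,lab,st,_=cv2.connectedComponentsWithStats(m)
    for i in range(1,k):
        if st[i,4]>150: rect(P[lab==i],'hatch px%s'%st[i,:4])
    # dark rest
    m=((V<75)&(P[...,2]>.003)&(P[...,2]<.06)&(P[...,0]>.3)&(P[...,0]<.75)&(P[...,1]<-.25)&(P[...,1]>-.5)).astype(np.uint8)
    k,lab,st,_=cv2.connectedComponentsWithStats(m)
    for i in range(1,k):
        if st[i,4]>80: rect(P[lab==i],'rest px%s'%st[i,:4])
E
```

```text
top z table -0.00022240342017754156
drift c [ 520.5 -379.1] size [ 22.7 287.3] dir 167.05 z [44.2 54.3 62.2] 531
 mean [ 0.51494377 -0.37654871  0.05416239] dir [ 0.97757383 -0.21059299] -12.157105369005292 s -0.13760900815727728 0.14956989006989183
  s-0.138 t-11.0..11.2 z54.9/62.9
  s-0.108 t-11.5..11.5 z55.1/66.7
  s-0.078 t-11.7..10.7 z56.0/67.5
  s-0.048 t-11.7..8.3 z54.1/62.9
  s-0.018 t-9.9..9.6 z55.2/61.5
  s0.012 t-10.6..8.6 z52.9/60.2
  s0.042 t-10.3..9.1 z53.8/59.6
  s0.072 t-10.1..7.3 z53.3/63.9
  s0.102 t-8.7..8.2 z54.1/63.3
  s0.132 t-9.4..7.1 z54.0/59.2
bush px[377 119  14  12] c [ 788.2 -157.7] size [29.  37.9] dir 126.7 z [18.3 29.  36.4] 95
bush px[357 128  13  14] c [755.3 -87.3] size [39.4 27.6] dir 35.86 z [20.2 29.7 37. ] 98
bush px[306 206  13   9] c [502.1  88.4] size [40.4 26.7] dir 89.35 z [42.1 53.7 60.8] 99
roof px[245 198  59  21] c [509.1 210. ] size [189.4  61.8] dir 86.76 z [79.1 86.  92.6] 1064
hatch px[245 198  81  22] c [508.4 174.4] size [260.6  67.3] dir 87.29 z [34.9 85.4 92.4] 1218
rest px[432 182  22  62] c [ 488.2 -353.6] size [ 35.9 209. ] di
[... 640 characters left out ...]
9.2 z55.2/60.1
  s0.118 t-9.6..9.1 z55.1/60.6
bush px[299 180  18  15] c [505.1  98.6] size [27.4 60.1] dir 94.51 z [31.  55.  59.1] 152
bush px[311 297  18  15] c [758.1 -90.2] size [38.  25.1] dir 38.04 z [20.2 31.1 35.4] 215
bush px[297 325  16  21] c [ 788.9 -158.5] size [27.6 39.2] dir 127.45 z [19.8 31.  35.2] 248
roof px[309 133  70  49] c [508.4 211.3] size [194.1  66.5] dir 87.06 z [79.3 87.6 91.3] 1405
hatch px[288 133  91  74] c [508.3 176.6] size [263.2  69.3] dir 87.23 z [32.4 85.6 90.9] 2285
rest px[138 257  39  83] c [ 500.7 -353.7] size [ 30.8 230.3] dir 167.08 z [ 4.2  7.9 48.4] 1187
rest px[123 266  30  80] c [ 481.8 -394.6] size [ 18.9 202.9] dir 167.71 z [ 4.  8. 48.] 513
```

```bash
python3 - <<'E'
import cv2,numpy as np
a=cv2.imread('pics/top0.png'); b=cv2.imread('pics/scene0.png')
A=cv2.resize(a[150:260,420:480],None,fx=5,fy=5,interpolation=2); B=cv2.resize(b[240:375,95:195],None,fx=4,fy=4,interpolation=2)
h=max(A.shape[0],B.shape[0]); im=np.zeros((h,A.shape[1]+B.shape[1],3),np.uint8); im[:A.shape[0],:A.shape[1]]=A; im[:B.shape[0],A.shape[1]:]=B
cv2.imwrite('pics/crop1.png',im)
E
```

```text
(no output)
```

View pics/crop1.png

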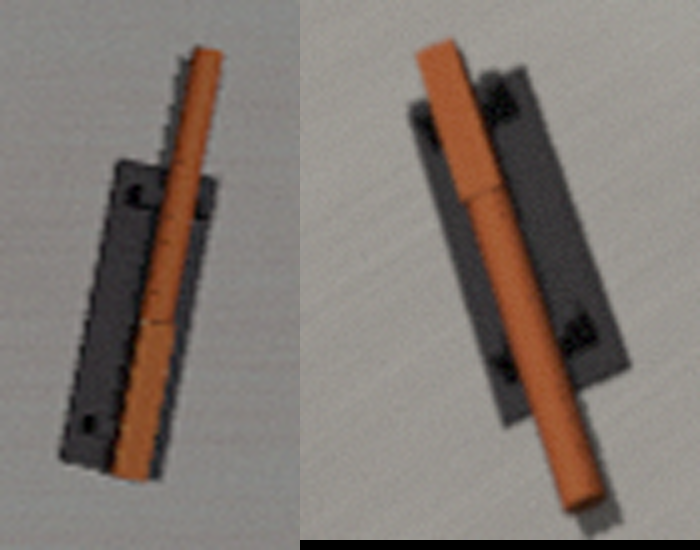

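The crop shows the square handle at the near (low x) end. The handle/shank joint is at top pixel (451, 214) and scene pixel (139.5, 288), with the nose toward +x. The drift heads about -12.8°, and the hatch pushes along about 87.2°, with the flap near (0.506, 0.126). I'll start moving and compute the joint's position at the same time.

>>> drive_tool(
  slide=[
    [-0.12,-0.14,0],
    [-0.25,-0.28,0],
    [-0.375,-0.42,0],
    [-0.5,-0.56,0],
    [-0.62,-0.7,0],
    [-0.75,-0.85,0],
    [-0.85,-0.96,0],
    [-0.85,-0.96,0],
  ],
  rotation=[
    [0,0,0],
    [0,0,0],
    [0,0,0],
    [0,0,0],
    [0,0,0],
    [0,0,0],
    [0,0,0],
    [0,0,0],
  ],
  gripper=1,
)

```text
clock: 1.1
eef_pos: [0.3029, 0.1432, 0.2311]
tool_rot: [0.22, 0.975, -0.0, -0.0]
ft_force: [0.6, 0.1, -0.2]
grip_width: 0.0851
grasp_force: 0.0
```

```bash
cat >> h.py <<'E'
def go(x,y,z,psi):
    "print tool-axis units from the present pose to TCP x,y,z with tool y at world angle psi (deg), tool down"
    o=bot.get_obs(); Rc=R.from_quat(o['tool_rot']); p=np.radians(psi)
    T=R.from_matrix(np.array([[-np.sin(p),np.cos(p),0],[np.cos(p),np.sin(p),0],[0,0,-1]]).T.T)
    T=R.from_matrix(np.column_stack([[-np.sin(p),np.cos(p),0],[np.cos(p),np.sin(p),0],[0,0,-1]]))
    d=Rc.inv().apply(np.array([x,y,z])-o['eef_pos'])/.25; r=(Rc.inv()*T).as_rotvec()/.5
    print('t',o['clock'],'tcp',np.round(o['eef_pos'],4),'slide',np.round(d,3),'rot',np.round(r,3),'F',np.round(o['ft_force'],1),'w',round(o['grip_width'],4),'gf',round(o['grasp_force'],1),'q',np.round(o['joint_pos'],2))
E
python3 - <<'E'
from h import *
import pickle
t=pickle.load(open('top0.pkl','rb')); s=pickle.load(open('scene0.pkl','rb'))
print('junction',ray(t,451.4,214.4,.056),ray(s,139.5,288.3,.056))
print('handle end top',ray(t,446.2,245.4,.056),'nose',ray(t,461.4,160,.056))
go(.452,-.3645,.2305,77.2)
E
```

```text
junction [ 0.48054836 -0.36972596  0.056     ] [ 0.48127102 -0.37128179  0.056     ]
handle end top [ 0.37948762 -0.34955662  0.056     ] nose [ 0.65973024 -0.40838473  0.056     ]
t 1.1 tcp [0.3029 0.1432 0.2311] slide [-1.411 -1.578  0.003] rot [-0.001 -0.001 -0.441] F [ 0.6  0.1 -0.2] w 0.0851 gf 0.0 q [ 0.44 -0.09 -0.36  1.3  -0.    0.89]
```

>>> drive_tool(
  slide=[
    [-0.1,-0.11,0],
    [-0.22,-0.25,0],
    [-0.35,-0.39,0],
    [-0.48,-0.53,0],
    [-0.6,-0.67,0],
    [-0.72,-0.81,0],
    [-0.83,-0.93,0],
    [-0.83,-0.93,0],
  ],
  rotation=[
    [0,0,0],
    [0,0,0],
    [0,0,0],
    [0,0,0],
    [0,0,0],
    [0,0,0],
    [0,0,0],
    [0,0,0],
  ],
)

```text
clock: 2.1
eef_pos: [0.3929, -0.1548, 0.2307]
tool_rot: [0.219, 0.976, 0.0, -0.0]
ft_force: [0.2, 0.2, 0.7]
grip_width: 0.0855
grasp_force: 0.0
```

>>> drive_tool(
  slide=[
    [-0.1,-0.11,0],
    [-0.22,-0.25,0],
    [-0.34,-0.38,0],
    [-0.46,-0.52,0],
    [-0.55,-0.62,0],
    [-0.58,-0.65,0],
    [-0.58,-0.65,0],
    [-0.58,-0.65,0],
  ],
  rotation=[
    [0,0,-0.1],
    [0,0,-0.2],
    [0,0,-0.3],
    [0,0,-0.4],
    [0,0,-0.44],
    [0,0,-0.44],
    [0,0,-0.44],
    [0,0,-0.44],
  ],
)

```text
clock: 3.1
eef_pos: [0.4541, -0.3606, 0.2314]
tool_rot: [0.108, 0.994, 0.0, -0.0]
ft_force: [0.3, 0.2, 0.5]
grip_width: 0.0857
grasp_force: 0.0
```

```bash
python3 - <<'E'
from h import *
import pickle
go(.452,-.364,.2305,77.2)
c=cam('wrist'); save(c,'w1.png'); pickle.dump(c,open('w1.pkl','wb')); print(c['xyz'],c['R'])
P=cloud(c); hsv=cv2.cvtColor(c['image'],cv2.COLOR_RGB2HSV); H,S,V=[hsv[...,i].astype(int) for i in range(3)]
m=((H<13)&(S>140)&(V>50)&(P[...,2]>.047)&(P[...,2]<.065)); Q=P[m]; print(len(Q),np.round(Q.min(0),4),np.round(Q.max(0),4))
cc,sz,a=cv2.minAreaRect((Q[:,:2]*1000).astype(np.float32)); print(cc,sz,a)
d=np.linalg.svd(Q[:,:2]-Q[:,:2].mean(0),full_matrices=False)[2][0]; print(np.degrees(np.arctan2(d[1],d[0])),Q.mean(0))
E
```

```text
t 3.1 tcp [ 0.4541 -0.3606  0.2314] slide [ 0.005 -0.015  0.004] rot [ 0.001 -0.001  0.012] F [0.3 0.2 0.5] w 0.0857 gf 0.0 q [-0.67  0.4   0.23  1.4   0.   -0.45]
[ 0.38035678 -0.34318963  0.37370382] [[ 2.14538016e-01 -9.33133430e-01 -2.88505530e-01]
 [ 9.76715345e-01  2.04735658e-01  6.41127591e-02]
 [-7.58389442e-04 -2.95542402e-01  9.55329322e-01]]
3521 [ 0.3784 -0.4186  0.047 ] [ 0.6603 -0.3402  0.058 ]
(519.8851318359375, -380.02520751953125) (19.70575523376465, 286.5036926269531) 77.51594543457031
-12.616670241009146 [ 0.51068551 -0.378087    0.05485132]
```

View pics/w1.png

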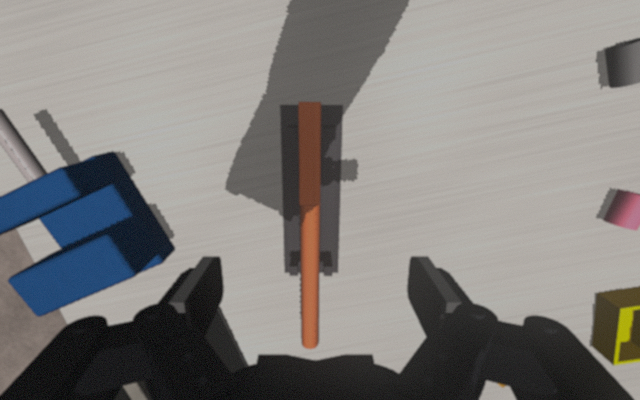

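The wrist view shows the drift seated between the cheeks, centred near column 310, with the handle/shank joint at row 204. The measured grip point is (0.4516, -0.3645) and the axis heads -12.6°. I'll descend now.

>>> drive_tool(
  slide=[
    [0.006,-0.017,0.1],
    [0.006,-0.017,0.25],
    [0.006,-0.017,0.4],
    [0.006,-0.017,0.55],
    [0.006,-0.017,0.7],
    [0.006,-0.017,0.78],
    [0.006,-0.017,0.82],
    [0.006,-0.017,0.82],
  ],
  rotation=[
    [0,0,0],
    [0,0,0],
    [0,0,0],
    [0,0,0],
    [0,0,0],
    [0,0,0],
    [0,0,0],
    [0,0,0],
  ],
)

```text
clock: 4.15
eef_pos: [0.4516, -0.3654, 0.0263]
tool_rot: [0.109, 0.994, 0.0, -0.0]
ft_force: [0.3, 0.2, 0.4]
grip_width: 0.0855
grasp_force: 0.0
```

```bash
python3 -c "
from h import *
go(.4516,-.3645,.026,77.4)"
```

```text
t 4.15 tcp [ 0.4516 -0.3654  0.0263] slide [0.001 0.004 0.001] rot [ 0.001 -0.001  0.003] F [0.3 0.2 0.4] w 0.0855 gf 0.0 q [-0.68  0.56 -0.08  0.93  0.   -0.46]
```

>>> drive_tool(
  slide=[
    [0.001,0.003,0],
    [0.001,0.003,0],
    [0.001,0.003,0],
    [0.001,0.003,0],
    [0.001,0.003,0],
    [0.001,0.003,0],
    [0.001,0.003,0],
    [0.001,0.003,0],
  ],
  rotation=[
    [0,0,0],
    [0,0,0],
    [0,0,0],
    [0,0,0],
    [0,0,0],
    [0,0,0],
    [0,0,0],
    [0,0,0],
  ],
  gripper=0,
)

```text
clock: 5.15
eef_pos: [0.4519, -0.3659, 0.027]
tool_rot: [0.109, 0.994, -0.001, 0.0]
ft_force: [-2.0, -0.9, 5.5]
grip_width: 0.0208
grasp_force: 60.0
```

>>> drive_tool(
  slide=[
    [0,0,-0.02],
    [0,0,-0.05],
    [0,0,-0.1],
    [0,0,-0.18],
    [0,0,-0.26],
    [0,0,-0.33],
    [0,0,-0.36],
    [0,0,-0.36],
  ],
  rotation=[
    [0,0,0],
    [0,0,0],
    [0,0,0],
    [0,0,0],
    [0,0,0],
    [0,0,0],
    [0,0,0],
    [0,0,0],
  ],
)

```text
clock: 6.15
eef_pos: [0.4519, -0.3654, 0.1169]
tool_rot: [0.109, 0.994, -0.0, 0.0]
ft_force: [-0.2, 0.8, -6.8]
grip_width: 0.0212
grasp_force: 59.0
```

```bash
python3 - <<'E'
from h import *
import pickle
go(.4920,-.145,.1163,177.2)
def rect(P,l):
    (cx,cy),(w,h),a=cv2.minAreaRect((P[:,:2]*1000).astype(np.float32)); print(l,np.round([cx,cy,w,h,a],2),'z',np.round(np.percentile(P[:,2],[2,50,98])*1000,1),len(P))
for n in ['top','scene','wrist']:
    c=cam(n); pickle.dump(c,open(n+'2.pkl','wb'))
    P=cloud(c); hsv=cv2.cvtColor(c['image'],cv2.COLOR_RGB2HSV); H,S,V=[hsv[...,i].astype(int) for i in range(3)]
    m=((H<13)&(S>140)&(V>50)&(P[...,2]>.1)&(P[...,2]<.17)&(P[...,1]<-.2)); Q=P[m]; 
    if len(Q)>50:
        rect(Q,n); s=(Q[:,:2]-[.4516,-.3645])@[.976,-.2173]
        for a in np.arange(-.07,.22,.03):
            w=(s>=a)&(s<a+.03)
            if w.sum()>5: print('  s%.2f z med %.1f max %.1f'%(a,np.median(Q[w,2])*1e3,np.percentile(Q[w,2],95)*1e3))
E
```

```text
t 6.15 tcp [ 0.4519 -0.3654  0.1169] slide [0.035 0.896 0.002] rot [-2.000e-03  1.000e-03 -3.481e+00] F [-0.2  0.8 -6.8] w 0.0212 gf 59.0 q [-0.68  0.47  0.03  1.13  0.   -0.46]
top [ 521.12 -377.88   20.24  288.75   77.58] z [132.9 143.7 152.1] 460
  s-0.07 z med 145.1 max 150.3
  s-0.04 z med 145.8 max 152.7
  s0.02 z med 144.1 max 151.4
  s0.05 z med 143.2 max 149.5
  s0.08 z med 143.1 max 148.4
  s0.11 z med 143.4 max 148.4
  s0.14 z med 143.6 max 150.0
  s0.17 z med 142.1 max 149.2
  s0.20 z med 143.6 max 148.4
scene [ 544.81 -382.76   21.67  240.29   78.03] z [135.7 144.  148. ] 1211
  s-0.04 z med 146.3 max 148.8
  s-0.01 z med 146.1 max 148.6
  s0.02 z med 144.6 max 147.5
  s0.05 z med 143.6 max 146.7
  s0.08 z med 143.6 max 146.7
  s0.11 z med 143.4 max 146.4
  s0.14 z med 143.7 max 146.5
  s0.17 z med 143.3 max 146.1
  s0.20 z med 142.6 max 146.0
wrist [ 433.79 -359.82   22.    114.08   77.6 ] z [143.  144.4 145.6] 13374
  s-0.07 z med 144.5 max 145.5
  s-0.04 z med 144.4 max 145.3
  s-0.01 z med 144.3 max 145.1
  s0.02 z med 143.9 max 144.9
```

>>> drive_tool(
  slide=[
    [0.0,0.05,0],
    [0.0,0.15,0],
    [0.0,0.27,0],
    [0.0,0.4,0],
    [0.0,0.52,0],
    [0.0,0.64,0],
    [0.004,0.71,0],
    [0.004,0.74,0],
  ],
  rotation=[
    [0,0,-0.05],
    [0,0,-0.15],
    [0,0,-0.27],
    [0,0,-0.4],
    [0,0,-0.52],
    [0,0,-0.65],
    [0,0,-0.77],
    [0,0,-0.88],
  ],
)

```text
clock: 7.3
eef_pos: [0.4907, -0.183, 0.1161]
tool_rot: [-0.113, 0.994, 0.0, -0.0]
ft_force: [0.1, -0.6, -6.1]
grip_width: 0.0214
grasp_force: 59.3
```

>>> drive_tool(
  slide=[
    [0,0,0],
    [0,0,0],
    [0,0,0],
    [0,0,0],
    [0,0,0],
    [0,0,0],
    [0,0,0],
    [0,0,0],
  ],
  rotation=[
    [0,0,-0.12],
    [0,0,-0.25],
    [0,0,-0.38],
    [0,0,-0.5],
    [0,0,-0.62],
    [0,0,-0.75],
    [0,0,-0.87],
    [0,0,-1.0],
  ],
)

```text
clock: 8.3
eef_pos: [0.4906, -0.1844, 0.1161]
tool_rot: [-0.354, 0.935, -0.0, -0.0]
ft_force: [-0.1, -0.7, -6.2]
grip_width: 0.021
grasp_force: 59.4
```

>>> drive_tool(
  slide=[
    [0,0,0],
    [0,0,0],
    [0,0,0],
    [0,0,0],
    [0,0,0],
    [0,0,0],
    [0,0,0],
    [0,0,0],
  ],
  rotation=[
    [0,0,-0.12],
    [0,0,-0.25],
    [0,0,-0.38],
    [0,0,-0.5],
    [0,0,-0.62],
    [0,0,-0.75],
    [0,0,-0.87],
    [0,0,-1.0],
  ],
)

```text
clock: 9.3
eef_pos: [0.4907, -0.1845, 0.1162]
tool_rot: [-0.575, 0.818, -0.0, -0.0]
ft_force: [-0.7, -0.3, -6.5]
grip_width: 0.0212
grasp_force: 59.4
```

```bash
python3 -c "
from h import *
go(.491,-.184,.1169,177.1)"
```

```text
t 9.3 tcp [ 0.4907 -0.1845  0.1162] slide [-0.002 -0.001 -0.003] rot [ 0.    -0.001 -0.592] F [-0.7 -0.3 -6.5] w 0.0212 gf 59.4 q [-0.36  0.37 -0.13  1.07 -0.   -1.58]
```

>>> drive_tool(
  slide=[
    [0,0,0],
    [0,0,0],
    [0,0,0],
    [0,0,0],
    [0,0,0],
    [0,0,0],
    [0,0,0],
    [0,0,0],
  ],
  rotation=[
    [0,0,-0.12],
    [0,0,-0.25],
    [0,0,-0.38],
    [0,0,-0.5],
    [0,0,-0.58],
    [0,0,-0.592],
    [0,0,-0.592],
    [0,0,-0.592],
  ],
)

```text
clock: 10.3
eef_pos: [0.4908, -0.1845, 0.1163]
tool_rot: [-0.688, 0.726, -0.0, -0.0]
ft_force: [-0.9, -0.9, -6.4]
grip_width: 0.021
grasp_force: 59.3
```

```bash
python3 - <<'E'
from h import *
go(.491,-.184,.0215,177.1)
def fit(Q,l):
    r=cv2.minAreaRect((Q[:,:2]*1000).astype(np.float32)); d=np.linalg.svd(Q[:,:2]-Q[:,:2].mean(0),full_matrices=False)[2][0]
    print(l,np.round(r[0],1),np.round(r[1],1),round(r[2],2),'pca',round(np.degrees(np.arctan2(d[1],d[0]))%180,2),'ymax',round(np.percentile(Q[:,1],99.5),4),'z',np.round(np.percentile(Q[:,2],[5,50,95]),4),len(Q))
ims=[]
for n in ['top','scene']:
    c=cam(n); P=cloud(c); hsv=cv2.cvtColor(c['image'],cv2.COLOR_RGB2HSV); H,S,V=[hsv[...,i].astype(int) for i in range(3)]
    m=((H<13)&(S>140)&(V>50)&(P[...,2]>.1)&(P[...,2]<.17)&(P[...,0]<.6)); Q=P[m]; fit(Q,n+' drift')
    sh=Q[(Q[:,1]>-.14)]; fit(sh,n+' shank')
    if n=='scene': 
        for y0 in np.arange(-.14,.05,.04):
            w=(sh[:,1]>y0)&(sh[:,1]<y0+.04); print('   y',round(y0,2),'x mean',sh[w,0].mean(),'z95',np.percentile(sh[w,2],95))
    m=((P[...,2]>.030)&(P[...,2]<.094)&(P[...,0]>.4)&(P[...,0]<.6)&(P[...,1]>.03)&(P[...,1]<.33)&(S<60)).astype(np.uint8)
    k,lab,st,_=cv2.connectedComponentsWithStats(m); i=1+np.argmax(st[1:,4]); fit(P[lab==i],'hatch')
    Q=P[lab==i]; Q=Q[Q[:,2]<.06]; fit(Q,'rails')
    ims.append(c['image'][:,:,::-1])
A=cv2.resize(ims[0][170:270,230:420],None,fx=4,fy=4,interpolation=2); B=cv2.resize(ims[1][110:260,200:400],None,fx=3.8,fy=3.8,interpolation=2)[:, :760]
B=cv2.resize(ims[1][130:260,220:400],None,fx=1.5,fy=1.5,interpolation=2)
cv2.imwrite('pics/m3.png',np.vstack([A,np.pad(B,((0,0),(0,760-B.shape[1]),(0,0)))])) 
E
```

```text
t 10.3 tcp [ 0.4908 -0.1845  0.1163] slide [-0.002 -0.001  0.379] rot [-0.    -0.    -0.006] F [-0.9 -0.9 -6.4] w 0.021 gf 59.3 q [-0.36  0.37 -0.13  1.07 -0.   -1.88]
top drift [497.6 -64.9] [190.7  20.5] 86.62 pca 86.7 ymax 0.03 z [0.1359 0.1427 0.1488] 373
top shank [498.2 -54.4] [169.8  20.5] 86.62 pca 86.64 ymax 0.03 z [0.1359 0.1427 0.1487] 329
hatch [507.9 174. ] [259.6  66.4] 87.59 pca 86.59 ymax 0.3034 z [0.0373 0.0854 0.0915] 1228
rails [507.3 159.6] [230.7  66.4] 87.59 pca 97.24 ymax 0.2699 z [0.0312 0.0372 0.0438] 123
scene drift [ 499.8 -113.6] [285.6  26. ] 86.11 pca 86.55 ymax 0.0271 z [0.1353 0.1446 0.1483] 928
scene shank [500.8 -55.3] [169.   18.1] 86.28 pca 86.61 ymax 0.0278 z [0.1361 0.1435 0.1472] 545
   y -0.14 x mean 0.4988555667165541 z95 0.14719524900194614
   y -0.1 x mean 0.5012406465492497 z95 0.1477923992229685
   y -0.06 x mean 0.5036220425443874 z95 0.1471284059666656
   y -0.02 x mean 0.5060552428547829 z95 0.14659827364243974
   y 0.02 x mean 0.5068459142406387 z95 0.14769343716894448
hatch [507.3 175.2] [262.   66.5] 87.01 pca 84.59 ymax 0.304 z [0.0355 0.0857 0.0902] 2312
rails [508.9 175.1] [263.9  64.6] 84.0 pca 77.68 ymax 0.3024 z [0.0312 0.0406 0.0569] 654
```

View pics/m3.png

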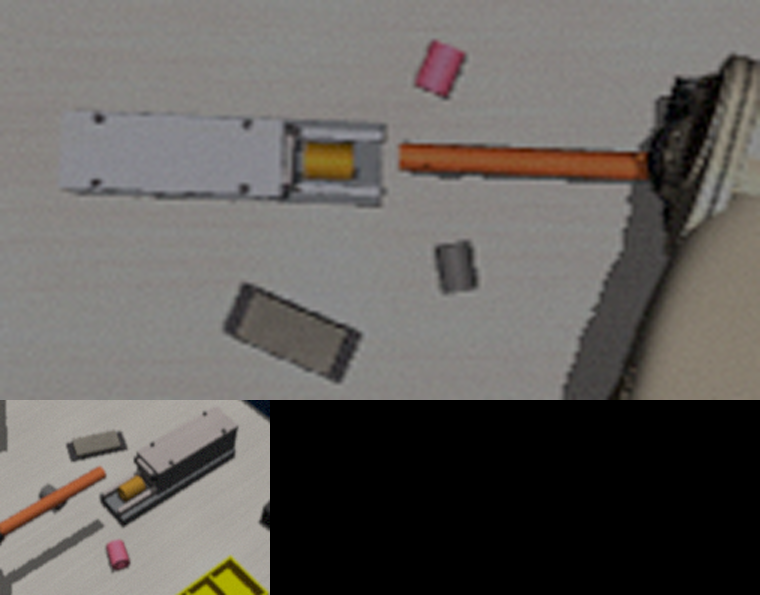

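The top crop shows the drift lined up with the trough. Its nose is about 15 px (4 px/px zoom) short of the trough front, level and central, and the bush sits inside the trough. I'll lower the drift and begin pushing.

>>> drive_tool(
  slide=[
    [0,0,0.05],
    [0,0,0.12],
    [0,0,0.2],
    [0,0,0.28],
    [0,0,0.34],
    [0,0,0.37],
    [0,0,0.379],
    [0,0,0.379],
  ],
  rotation=[
    [0,0,-0.006],
    [0,0,-0.006],
    [0,0,-0.006],
    [0,0,-0.006],
    [0,0,-0.006],
    [0,0,-0.006],
    [0,0,-0.006],
    [0,0,-0.006],
  ],
)

```text
clock: 11.4
eef_pos: [0.4912, -0.1847, 0.0219]
tool_rot: [-0.689, 0.725, -0.0, 0.0]
ft_force: [-0.4, 0.3, -6.5]
grip_width: 0.0212
grasp_force: 59.3
```

>>> drive_tool(
  slide=[
    [-0.03,0,0],
    [-0.06,0,0],
    [-0.09,0,0],
    [-0.11,0,0],
    [-0.13,0,0],
    [-0.145,0,0],
    [-0.16,0,0],
    [-0.175,0,0],
  ],
  rotation=[
    [0,0,0],
    [0,0,0],
    [0,0,0],
    [0,0,0],
    [0,0,0],
    [0,0,0],
    [0,0,0],
    [0,0,0],
  ],
)

```text
clock: 12.4
eef_pos: [0.4932, -0.1411, 0.0217]
tool_rot: [-0.689, 0.725, -0.0, -0.0]
ft_force: [0.5, -2.5, -6.5]
grip_width: 0.0207
grasp_force: 59.4
```

```bash
python3 - <<'E'
from h import *
go(.4935,-.135,.0215,177.1)
c=cam('top'); d=cam('scene')
A=cv2.resize(c['image'][170:250,230:420,::-1],None,fx=4,fy=4,interpolation=2); B=cv2.resize(d['image'][150:230,250:350,::-1],None,fx=2.7,fy=2.7,interpolation=2)
cv2.imwrite('pics/m4.png',np.vstack([A,np.pad(B,((0,0),(0,760-B.shape[1]),(0,0)))])) 
E
```

```text
t 12.4 tcp [ 0.4932 -0.1411  0.0217] slide [-0.024 -0.     0.001] rot [-0.001 -0.002 -0.001] F [ 0.5 -2.5 -6.5] w 0.0207 gf 59.4 q [-0.28  0.46 -0.28  0.83 -0.   -1.8 ]
```

View pics/m4.png

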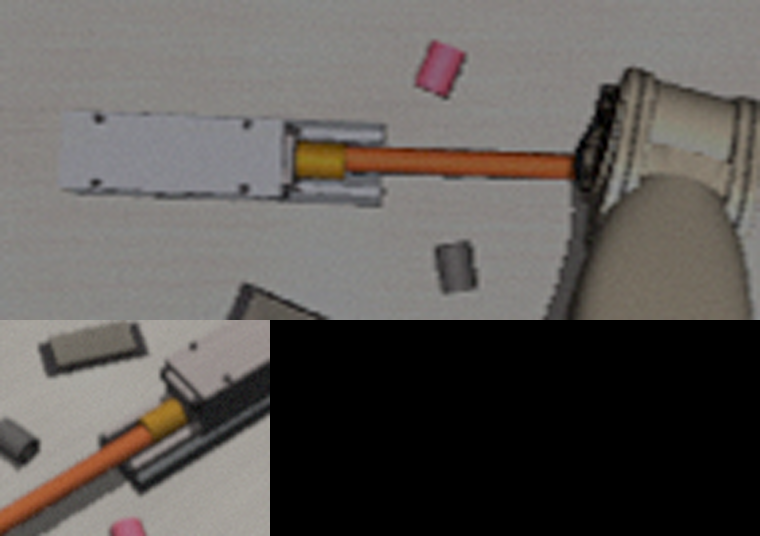

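The nose is against the bush at about (345, 160) in the crop, and the bush is central at the flap. I'll push it through.

>>> drive_tool(
  slide=[
    [-0.02,0,0],
    [-0.045,0,0],
    [-0.07,0,0],
    [-0.095,0,0],
    [-0.12,0,0],
    [-0.145,0,0],
    [-0.17,0,0],
    [-0.2,0,0],
  ],
  rotation=[
    [0,0,0],
    [0,0,0],
    [0,0,0],
    [0,0,0],
    [0,0,0],
    [0,0,0],
    [0,0,0],
    [0,0,0],
  ],
)

```text
clock: 13.5
eef_pos: [0.4955, -0.0903, 0.0215]
tool_rot: [-0.689, 0.725, 0.0, 0.0]
ft_force: [-0.0, -3.9, -6.6]
grip_width: 0.0213
grasp_force: 59.4
```

>>> drive_tool(
  slide=[
    [-0.025,0,0],
    [-0.05,0,0],
    [-0.075,0,0],
    [-0.1,0,0],
    [-0.12,0,0],
    [-0.13,0,0],
    [-0.14,0,0],
    [-0.148,0,0],
  ],
  rotation=[
    [0,0,0],
    [0,0,0],
    [0,0,0],
    [0,0,0],
    [0,0,0],
    [0,0,0],
    [0,0,0],
    [0,0,0],
  ],
)

```text
clock: 14.5
eef_pos: [0.4974, -0.0539, 0.0216]
tool_rot: [-0.689, 0.725, 0.0, -0.0]
ft_force: [-0.2, -3.7, -6.3]
grip_width: 0.0211
grasp_force: 59.4
```

```bash
python3 -c "
from h import *
go(.4935,-.05,.0215,177.1)"
```

```text
t 14.5 tcp [ 0.4974 -0.0539  0.0216] slide [-0.015  0.016  0.   ] rot [ 0. -0. -0.] F [-0.2 -3.7 -6.3] w 0.0211 gf 59.4 q [-0.11  0.44 -0.31  0.82 -0.   -1.63]
```

>>> drive_tool(
  slide=[
    [-0.004,0,0],
    [-0.008,0,0],
    [-0.012,0,0],
    [-0.016,0,0],
    [-0.02,0,0],
    [-0.022,0,0],
    [-0.025,0,0],
    [-0.028,0,0],
  ],
  rotation=[
    [0,0,0],
    [0,0,0],
    [0,0,0],
    [0,0,0],
    [0,0,0],
    [0,0,0],
    [0,0,0],
    [0,0,0],
  ],
)

```text
clock: 15.5
eef_pos: [0.4978, -0.0469, 0.0215]
tool_rot: [-0.689, 0.725, -0.0, -0.0]
ft_force: [-0.6, -3.3, -7.3]
grip_width: 0.0211
grasp_force: 59.3
```

>>> drive_tool(
  slide=[
    [-0.0015,0,0],
    [-0.003,0,0],
    [-0.0045,0,0],
    [-0.006,0,0],
    [-0.0075,0,0],
    [-0.009,0,0],
    [-0.0105,0,0],
    [-0.012,0,0],
  ],
  rotation=[
    [0,0,0],
    [0,0,0],
    [0,0,0],
    [0,0,0],
    [0,0,0],
    [0,0,0],
    [0,0,0],
    [0,0,0],
  ],
)

```text
clock: 16.5
eef_pos: [0.4979, -0.0439, 0.0215]
tool_rot: [-0.689, 0.725, 0.0, -0.0]
ft_force: [0.4, -3.0, -7.2]
grip_width: 0.0213
grasp_force: 59.3
```

>>> drive_tool(
  slide=[
    [-0.0015,0,0],
    [-0.003,0,0],
    [-0.0045,0,0],
    [-0.006,0,0],
    [-0.0075,0,0],
    [-0.009,0,0],
    [-0.0105,0,0],
    [-0.012,0,0],
  ],
  rotation=[
    [0,0,0],
    [0,0,0],
    [0,0,0],
    [0,0,0],
    [0,0,0],
    [0,0,0],
    [0,0,0],
    [0,0,0],
  ],
)

```text
clock: 17.5
eef_pos: [0.4981, -0.0409, 0.0215]
tool_rot: [-0.689, 0.725, 0.0, -0.0]
ft_force: [-0.2, -3.4, -6.8]
grip_width: 0.0207
grasp_force: 59.3
```

>>> drive_tool(
  slide=[
    [-0.0015,0,0],
    [-0.003,0,0],
    [-0.0045,0,0],
    [-0.006,0,0],
    [-0.0075,0,0],
    [-0.009,0,0],
    [-0.0105,0,0],
    [-0.012,0,0],
  ],
  rotation=[
    [0,0,0],
    [0,0,0],
    [0,0,0],
    [0,0,0],
    [0,0,0],
    [0,0,0],
    [0,0,0],
    [0,0,0],
  ],
)

```text
clock: 18.5
eef_pos: [0.4983, -0.0379, 0.0216]
tool_rot: [-0.689, 0.725, -0.0, 0.0]
ft_force: [-1.5, -2.2, -6.1]
grip_width: 0.0213
grasp_force: 59.3
```

>>> drive_tool(
  slide=[
    [-0.0015,0,0],
    [-0.003,0,0],
    [-0.0045,0,0],
    [-0.006,0,0],
    [-0.0075,0,0],
    [-0.009,0,0],
    [-0.0105,0,0],
    [-0.012,0,0],
  ],
  rotation=[
    [0,0,0],
    [0,0,0],
    [0,0,0],
    [0,0,0],
    [0,0,0],
    [0,0,0],
    [0,0,0],
    [0,0,0],
  ],
)

```text
clock: 19.5
eef_pos: [0.4984, -0.0349, 0.0216]
tool_rot: [-0.689, 0.725, -0.0, -0.0]
ft_force: [-1.4, -2.6, -7.0]
grip_width: 0.021
grasp_force: 59.3
```

>>> drive_tool(
  slide=[
    [-0.0015,0,0],
    [-0.003,0,0],
    [-0.0045,0,0],
    [-0.006,0,0],
    [-0.0075,0,0],
    [-0.009,0,0],
    [-0.0105,0,0],
    [-0.012,0,0],
  ],
  rotation=[
    [0,0,0],
    [0,0,0],
    [0,0,0],
    [0,0,0],
    [0,0,0],
    [0,0,0],
    [0,0,0],
    [0,0,0],
  ],
)

```text
clock: 20.5
eef_pos: [0.4983, -0.0338, 0.0216]
tool_rot: [-0.689, 0.725, -0.001, -0.002]
ft_force: [-1.1, -8.8, -5.5]
grip_width: 0.0207
grasp_force: 59.4
```

>>> drive_tool(
  slide=[
    [-0.0015,0,0],
    [-0.003,0,0],
    [-0.0045,0,0],
    [-0.006,0,0],
    [-0.007,0,0],
    [-0.007,0,0],
    [-0.007,0,0],
    [-0.007,0,0],
  ],
  rotation=[
    [0,0,0],
    [0,0,0],
    [0,0,0],
    [0,0,0],
    [0,0,0],
    [0,0,0],
    [0,0,0],
    [0,0,0],
  ],
)

```text
clock: 21.5
eef_pos: [0.4983, -0.033, 0.0217]
tool_rot: [-0.688, 0.725, -0.002, -0.002]
ft_force: [-2.0, -12.3, -5.6]
grip_width: 0.0212
grasp_force: 59.4
```

```bash
python3 -c "
from h import *
go(.4935,-.033,.0215,177.1)
o=bot.get_obs();print(o['ft_force'],o['ft_torque'],o['joint_vel'])"
```

```text
t 21.5 tcp [ 0.4983 -0.033   0.0217] slide [0.001 0.019 0.001] rot [ 0.    -0.011 -0.004] F [ -2.  -12.3  -5.6] w 0.0212 gf 59.4 q [-0.06  0.44 -0.32  0.82 -0.01 -1.58]
[ -1.99407646 -12.32433023  -5.5715775 ] [-2.28901142  0.25725248  0.11926691] [ 0.00053349  0.00093446  0.00126398 -0.00192742  0.00140434  0.0021848 ]
```

Wrist force is 12.3 N against about 2.9 N of sliding and offset, so the plate carries about 9.5 N. I'll hold there.

>>> drive_tool(
  slide=[
    [0,0,0],
    [0,0,0],
    [0,0,0],
    [0,0,0],
    [0,0,0],
    [0,0,0],
    [0,0,0],
    [0,0,0],
  ],
  rotation=[
    [0,0,0],
    [0,0,0],
    [0,0,0],
    [0,0,0],
    [0,0,0],
    [0,0,0],
    [0,0,0],
    [0,0,0],
  ],
)

```text
clock: 22.5
eef_pos: [0.4983, -0.033, 0.0217]
tool_rot: [-0.688, 0.725, -0.002, -0.002]
ft_force: [-1.0, -11.8, -4.4]
grip_width: 0.021
grasp_force: 59.4
```

>>> drive_tool(
  slide=[
    [0.02,0,0],
    [0.06,0,0],
    [0.12,0,0],
    [0.2,0,0],
    [0.28,0,0],
    [0.36,0,0],
    [0.44,0,0],
    [0.52,0,0],
  ],
  rotation=[
    [0,0,0],
    [0,0,0],
    [0,0,0],
    [0,0,0],
    [0,0,0],
    [0,0,0],
    [0,0,0],
    [0,0,0],
  ],
)

```text
clock: 23.5
eef_pos: [0.4923, -0.1614, 0.0219]
tool_rot: [-0.689, 0.725, -0.0, 0.001]
ft_force: [0.5, -0.3, -6.8]
grip_width: 0.0211
grasp_force: 59.3
```

>>> drive_tool(
  slide=[
    [0.04,0,0],
    [0.08,0,0],
    [0.12,0,0],
    [0.16,0,0],
    [0.2,0,0],
    [0.22,0,0],
    [0.22,0,0],
    [0.22,0,0],
  ],
  rotation=[
    [0,0,0],
    [0,0,0],
    [0,0,0],
    [0,0,0],
    [0,0,0],
    [0,0,0],
    [0,0,0],
    [0,0,0],
  ],
)

```text
clock: 24.5
eef_pos: [0.4892, -0.2146, 0.0215]
tool_rot: [-0.689, 0.725, 0.0, 0.0]
ft_force: [-0.2, -0.4, -6.6]
grip_width: 0.0213
grasp_force: 59.4
```

```bash
python3 - <<'E'
from h import *
go(.4519,-.3656,.117,77.45)
c=cam('top'); d=cam('scene'); save(c,'t5.png')
for n,c2 in [('top',c),('scene',d)]:
    P=cloud(c2); hsv=cv2.cvtColor(c2['image'],cv2.COLOR_RGB2HSV); H,S,V=[hsv[...,i].astype(int) for i in range(3)]
    m=((H<13)&(S>140)&(V>50)&(P[...,2]>.03)&(P[...,2]<.17)&(P[...,0]<.6)&(P[...,1]>-.25)); Q=P[m]
    print(n,len(Q),'y',Q[:,1].min(),Q[:,1].max())
    for y0 in np.arange(-.26,.03,.04):
        w=(Q[:,1]>y0)&(Q[:,1]<y0+.04); 
        if w.sum()>8: print('   y',round(y0,2),'x mean',round(Q[w,0].mean(),4),'z95',np.percentile(Q[w,2],95))
A=cv2.resize(c['image'][170:250,230:420,::-1],None,fx=4,fy=4,interpolation=2); B=cv2.resize(d['image'][130:230,250:400,::-1],None,fx=2.7,fy=2.7,interpolation=2)
cv2.imwrite('pics/m5.png',np.vstack([A,np.pad(B,((0,0),(0,760-B.shape[1]),(0,0)))])) 
E
```

```text
t 24.5 tcp [ 0.4892 -0.2146  0.0215] slide [ 0.61   0.119 -0.382] rot [1.000e-03 0.000e+00 3.479e+00] F [-0.2 -0.4 -6.6] w 0.0213 gf 59.4 q [-0.41  0.49 -0.22  0.86  0.   -1.93]
top 318 y -0.19122709566608495 -0.0009703304102282317
   y -0.22 x mean 0.4908 z95 0.055817734160018215
   y -0.18 x mean 0.493 z95 0.05507588932807108
   y -0.14 x mean 0.4943 z95 0.054299382407143076
   y -0.1 x mean 0.4976 z95 0.05437134396504812
   y -0.06 x mean 0.4986 z95 0.052725659009235135
   y -0.02 x mean 0.4987 z95 0.05325400341733354
scene 689 y -0.24990312052944536 -0.0015233659936210175
   y -0.26 x mean 0.4919 z95 0.054518370676867114
   y -0.22 x mean 0.4971 z95 0.08101973229291959
   y -0.18 x mean 0.4963 z95 0.05314874089188863
   y -0.14 x mean 0.4987 z95 0.05255131358335832
   y -0.1 x mean 0.5007 z95 0.05308179045497682
   y -0.06 x mean 0.5031 z95 0.052920655988274216
   y -0.02 x mean 0.5044 z95 0.05185672977696737
```

View pics/m5.png

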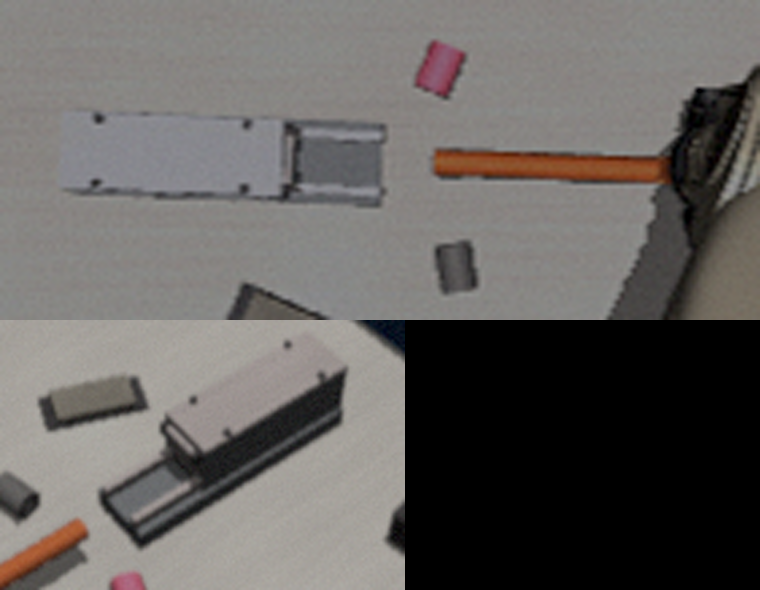

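The trough is empty, the flap hangs shut, and the drift is clear with its nose near crop pixel (435, 162) and no slip. I'll lift, carry and turn it back.

>>> drive_tool(
  slide=[
    [0,0,-0.06],
    [0.0,0.0,-0.16],
    [0.05,0.01,-0.28],
    [0.15,0.03,-0.36],
    [0.28,0.055,-0.382],
    [0.42,0.08,-0.382],
    [0.54,0.105,-0.382],
    [0.61,0.119,-0.382],
  ],
  rotation=[
    [0,0,0],
    [0,0,0],
    [0,0,0.03],
    [0,0,0.09],
    [0,0,0.17],
    [0,0,0.27],
    [0,0,0.38],
    [0,0,0.5],
  ],
)

```text
clock: 25.6
eef_pos: [0.4516, -0.3671, 0.1181]
tool_rot: [-0.592, 0.806, -0.001, 0.0]
ft_force: [-0.3, 0.5, -6.7]
grip_width: 0.0212
grasp_force: 59.5
```

>>> drive_tool(
  slide=[
    [0,0,0],
    [0,0,0],
    [0,0,0],
    [0,0,0],
    [0,0,0],
    [0,0,0],
    [0,0,0],
    [0,0,0],
  ],
  rotation=[
    [0,0,0.12],
    [0,0,0.25],
    [0,0,0.38],
    [0,0,0.5],
    [0,0,0.62],
    [0,0,0.75],
    [0,0,0.87],
    [0,0,1.0],
  ],
)

```text
clock: 26.6
eef_pos: [0.452, -0.365, 0.1174]
tool_rot: [-0.375, 0.927, 0.0, 0.0]
ft_force: [-0.3, -0.1, -6.9]
grip_width: 0.0208
grasp_force: 59.5
```

>>> drive_tool(
  slide=[
    [0,0,0],
    [0,0,0],
    [0,0,0],
    [0,0,0],
    [0,0,0],
    [0,0,0],
    [0,0,0],
    [0,0,0],
  ],
  rotation=[
    [0,0,0.12],
    [0,0,0.25],
    [0,0,0.38],
    [0,0,0.5],
    [0,0,0.62],
    [0,0,0.75],
    [0,0,0.87],
    [0,0,1.0],
  ],
)

```text
clock: 27.6
eef_pos: [0.452, -0.3649, 0.1174]
tool_rot: [-0.134, 0.991, 0.0, -0.0]
ft_force: [-0.2, 0.5, -6.8]
grip_width: 0.0213
grasp_force: 59.5
```

>>> drive_tool(
  slide=[
    [0,0,0],
    [0,0,0],
    [0,0,0],
    [0,0,0],
    [0,0,0],
    [0,0,0],
    [0,0,0],
    [0,0,0],
  ],
  rotation=[
    [0,0,0.12],
    [0,0,0.25],
    [0,0,0.38],
    [0,0,0.5],
    [0,0,0.62],
    [0,0,0.75],
    [0,0,0.87],
    [0,0,0.979],
  ],
)

```text
clock: 28.6
eef_pos: [0.4519, -0.3648, 0.1174]
tool_rot: [0.11, 0.994, 0.001, -0.0]
ft_force: [1.0, -0.5, -6.5]
grip_width: 0.0211
grasp_force: 59.5
```

```bash
python3 - <<'E'
from h import *
go(.4519,-.3656,.117,77.45)
for n in ['top','scene','wrist']:
    c=cam(n); P=cloud(c); hsv=cv2.cvtColor(c['image'],cv2.COLOR_RGB2HSV); H,S,V=[hsv[...,i].astype(int) for i in range(3)]
    m=((H<13)&(S>140)&(V>50)&(P[...,2]>.1)&(P[...,2]<.17)&(P[...,1]<-.2)); Q=P[m]
    r=cv2.minAreaRect((Q[:,:2]*1000).astype(np.float32)); print(n,np.round(r[0],1),np.round(r[1],1),round(r[2],2))
    s=(Q[:,:2]-[.4516,-.3645])@[.976,-.2173]
    print('  z95',[(round(a,2),round(np.percentile(Q[(s>=a)&(s<a+.03),2],95)*1e3,1)) for a in np.arange(-.07,.22,.03) if ((s>=a)&(s<a+.03)).sum()>5])
E
```

```text
t 28.6 tcp [ 0.4519 -0.3648  0.1174] slide [-0.001 -0.003  0.002] rot [ 0.002 -0.001 -0.004] F [ 1.  -0.5 -6.5] w 0.0211 gf 59.5 q [-0.68  0.47  0.03  1.13  0.   -0.46]
top [ 520.6 -377.6] [ 21.5 287.6] 77.47
  z95 [(np.float64(-0.07), np.float64(150.7)), (np.float64(-0.04), np.float64(149.7)), (np.float64(0.02), np.float64(148.7)), (np.float64(0.05), np.float64(150.6)), (np.float64(0.08), np.float64(149.9)), (np.float64(0.11), np.float64(150.1)), (np.float64(0.14), np.float64(149.3)), (np.float64(0.17), np.float64(148.8)), (np.float64(0.2), np.float64(147.8))]
scene [ 545.  -383.3] [ 22.1 239.7] 77.47
  z95 [(np.float64(-0.04), np.float64(150.0)), (np.float64(-0.01), np.float64(150.0)), (np.float64(0.02), np.float64(148.8)), (np.float64(0.05), np.float64(148.2)), (np.float64(0.08), np.float64(147.9)), (np.float64(0.11), np.float64(148.2)), (np.float64(0.14), np.float64(147.6)), (np.float64(0.17), np.float64(148.0)), (np.float64(0.2), np.float64(147.4))]
wrist [ 434.  -359.8] [ 22.1 112.2] 77.48
  z95 [(np.float64(-0.07), np.float64(147.2)), (np.float64(-0.04), np.float64(147.1)), (np.float64(-0.01), np.float64(147.0)), (np.float64(0.02), np.float64(146.7))]
```

The drift is in the same pose as when it was lifted, so I'll lower it into the seats.

>>> drive_tool(
  slide=[
    [-0.001,-0.003,0.06],
    [-0.001,-0.003,0.14],
    [-0.001,-0.003,0.22],
    [-0.001,-0.003,0.28],
    [-0.001,-0.003,0.32],
    [-0.001,-0.003,0.345],
    [-0.001,-0.003,0.355],
    [-0.001,-0.003,0.36],
  ],
  rotation=[
    [0,0,0],
    [0,0,0],
    [0,0,0],
    [0,0,0],
    [0,0,0],
    [0,0,0],
    [0,0,0],
    [0,0,0],
  ],
)

```text
clock: 29.75
eef_pos: [0.4523, -0.3668, 0.0274]
tool_rot: [0.109, 0.994, -0.0, 0.0]
ft_force: [-0.6, -1.2, -6.1]
grip_width: 0.0213
grasp_force: 59.6
```

```bash
python3 -c "
from h import *
go(.4519,-.3656,.0257,77.45)"
```

```text
t 29.75 tcp [ 0.4523 -0.3668  0.0274] slide [0.003 0.004 0.007] rot [-0.001  0.002 -0.   ] F [-0.6 -1.2 -6.1] w 0.0213 gf 59.6 q [-0.68  0.56 -0.08  0.93  0.   -0.46]
```

>>> drive_tool(
  slide=[
    [0.001,0.002,0.001],
    [0.003,0.004,0.002],
    [0.003,0.004,0.003],
    [0.003,0.004,0.004],
    [0.003,0.004,0.005],
    [0.003,0.004,0.006],
    [0.003,0.004,0.006],
    [0.003,0.004,0.006],
  ],
  rotation=[
    [0,0,0],
    [0,0,0],
    [0,0,0],
    [0,0,0],
    [0,0,0],
    [0,0,0],
    [0,0,0],
    [0,0,0],
  ],
)

```text
clock: 30.75
eef_pos: [0.4519, -0.3657, 0.027]
tool_rot: [0.109, 0.994, -0.0, 0.001]
ft_force: [-2.5, 1.7, 5.5]
grip_width: 0.0212
grasp_force: 61.2
```

Seated: it reads the same height and force as at the first grip. I'll release and retreat.

>>> drive_tool(
  slide=[
    [0,0,-0.002],
    [0,0,-0.004],
    [0,0,-0.004],
    [0,0,-0.004],
    [0,0,-0.004],
    [0,0,-0.004],
    [0,0,-0.004],
    [0,0,-0.004],
  ],
  rotation=[
    [0,0,0],
    [0,0,0],
    [0,0,0],
    [0,0,0],
    [0,0,0],
    [0,0,0],
    [0,0,0],
    [0,0,0],
  ],
  gripper=1,
)

```text
clock: 31.75
eef_pos: [0.4514, -0.3654, 0.0265]
tool_rot: [0.109, 0.994, 0.0, -0.0]
ft_force: [-0.1, -0.2, -0.2]
grip_width: 0.0855
grasp_force: 0.0
```

>>> drive_tool(
  slide=[
    [0,0,-0.05],
    [0,0,-0.15],
    [0,0,-0.28],
    [0,0,-0.42],
    [0,0,-0.56],
    [0,0,-0.7],
    [0,0,-0.8],
    [0,0,-0.8],
  ],
  rotation=[
    [0,0,0],
    [0,0,0],
    [0,0,0],
    [0,0,0],
    [0,0,0],
    [0,0,0],
    [0,0,0],
    [0,0,0],
  ],
)

```text
clock: 32.75
eef_pos: [0.4526, -0.3664, 0.23]
tool_rot: [0.109, 0.994, -0.002, 0.003]
ft_force: [-0.1, -0.1, 0.1]
grip_width: 0.0854
grasp_force: 0.0
```

```bash
python3 - <<'E'
from h import *
import pickle
go(.4519,-.3656,.2257,77.45)
ims=[]
for n in ['top','scene','wrist']:
    c=cam(n); ims.append(c['image'][:,:,::-1])
    for lab,cc in ([('before',pickle.load(open(n+'0.pkl','rb')))] if n!='wrist' else [('before',pickle.load(open('w1.pkl','rb')))])+[('now',c)]:
        P=cloud(cc); hsv=cv2.cvtColor(cc['image'],cv2.COLOR_RGB2HSV); H,S,V=[hsv[...,i].astype(int) for i in range(3)]
        m=((H<13)&(S>140)&(V>50)&(P[...,2]>.047)&(P[...,2]<.065)&(P[...,1]<-.2)); Q=P[m]
        r=cv2.minAreaRect((Q[:,:2]*1000).astype(np.float32)); print(n,lab,np.round(r[0],1),np.round(r[1],1),round(r[2],2),np.round(np.percentile(Q[:,2],[50,95]),4))
A=cv2.resize(ims[1][120:380,80:400],(640,520)); cv2.imwrite('pics/end.png',A)
E
```

```text
t 32.75 tcp [ 0.4526 -0.3664  0.23  ] slide [0.004 0.002 0.017] rot [-0.006  0.012 -0.001] F [-0.1 -0.1  0.1] w 0.0854 gf 0.0 q [-0.68  0.4   0.23  1.39 -0.   -0.46]
top before [ 520.5 -379.1] [ 22.7 287.3] 77.05 [0.0544 0.0606]
top now [ 521.1 -376.9] [ 23.5 287.2] 78.7 [0.0542 0.0607]
scene before [ 521.3 -379.4] [ 22.6 288.2] 77.05 [0.0559 0.0591]
scene now [ 520.8 -379.1] [ 22.6 287.4] 77.09 [0.0558 0.0594]
wrist before [ 519.9 -380. ] [ 19.7 286.5] 77.52 [0.0552 0.0567]
wrist now [ 519.7 -380.3] [ 19.8 286.2] 77.2 [0.0552 0.0568]
```

View pics/end.png

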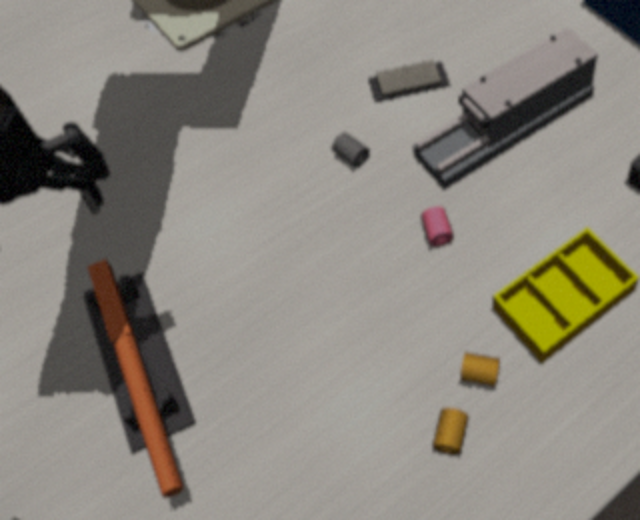

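The drift lies in its rest at about (135, 380) within 1 mm of its first pose. The magazine at (505, 110) has an empty trough and a shut flap, the bystanders haven't moved, and the arm is clear.

```bash
python3 -c "
from workcell import bot
print(bot.job_done())"
```

```text
the job is handed in; nothing more can be done
None
```

The job is handed in at about 33 s: the bush is through the shut flap, the plate was held for just over a second at about 9.5 N (estimated from the wrist force), the drift is back in its rest within about 1 mm, and the other things look unmoved.

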